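Third hand for the menu-card stand

ROBOT

A 6-joint arm with a two-finger parallel gripper is mounted at the origin on a cart in front of the work surface, level with it; the furniture and walls round the work are solid. World frame = base frame: x ahead of the robot, y to its left, z up, the work surface at z = 0. Lengths are in m, angles in rad, forces in N, time in s.
With the tool pointing down it reaches from about 0.35 to 0.975 m from the base axis. Payload 4.9 kg.
Tool frame: the origin (TCP) lies at the very end of the fingers, on their centre line; the grasp point (between the pads) lies 19 mm behind it; z points along the fingers, y is the line along which they close (so a half turn about z gives the same grasp; the last joint's range is limited). The gripper opens to 85 mm and grips with 20 to 120 N. Pads are 22 mm wide; open, the fingers measure 114 mm over their backs; the gripper's body (76 mm by 85 mm) begins 54 mm behind the grasp point. The pads swing forward as they close: fully open they stand 13 mm farther back than shut.
Start: joints at [1.12, 0.053, 1.613, -0, 1.476, -0.119], TCP at [0.204, 0.591, 0.231] pointing down, gripper open.
Joint ranges: [-3.01, 3.01], [-1.01, 2.22], [0.06, 2.58], [-1.02, 4.17], [0.09, 2.62], [-3.14, 3.14]. Speed limits (rad/s): [2.57, 2.57, 3.14, 3.14, 3.14, 3.14].

INTERFACE

Orientations are given as a rotation vector (axis times angle).
In Python, from station import ctrl, imaging gives the robot as it stands.
- The arm moves only by the tool play_rows, never from a script. Its argument "series" is a list of rows, each a list of 3 entries, a list of its own where there are three numbers: the opening, from 0 (shut) to 1 (fully open), then the shift along the tool's x, y, z each as a share of 0.05 m, from -1 to 1, then the turn, a rotation vector about the tool's x, y, z each as a share of 8 degrees, from -1 to 1. In form: [[grip, [dx, dy, dz], [ax, ay, az]], ...]. A call has 1 to 8 rows; each row shifts and turns the commanded pose from where the row before left it, along the tool's axes as they then stand; what a row does not reach is not made up. A row lasts 1/8 s, in which the tool goes at most 62.5 mm and 10.7 degrees, less where a joint would pass 70% of its speed; a pose out of reach is approached as far as the arm can. A call with a number of a shift or a turn outside -1 to 1 is refused whole. A call with a gripper value outside its range is refused whole. The fingers move at their own pace and stop on an object; "force" is the grip in N (left out, the last holds). Time passes only in rows, so rows that do not move let the fingers close. It gives the time, the measured TCP pose, the force, the opening and the grip force at its end, in the units of the state.
- ctrl.get_obs(): the state, without advancing time (a new reading comes with each control period).
- imaging.get_image(name): name is "scene" or "top" or "wrist"; returns a dict with "color" (480x640x3 uint8, blue, green, red), "fx", "fy", "cx", "cy" (pixels), "D" ([k1, k2, p1, p2, k3] as OpenCV has them; the pictures are not rectified), "extrinsics" (4x4, takes a point from world to camera coordinates); the wrist camera has in their place "hand_eye" (4x4, takes a point from camera to tool coordinates, whose origin is the TCP and whose axes are the flange's). Camera axes: x right, y down, z forward; pixel columns grow to the right and rows downward; lengths in m; the calibration is good to about 2 mm. A picture is of the moment at which its call begins: read the wrist's pose just before it. There is no depth.
- ctrl.finish_job(): hands the job in; it is judged then, once.
The state is a dict: "t": time; "q": joint angles; "dq": joint speeds; "effort": joint torques, N m; "tool_pos": TCP position; "tool_rot": TCP orientation; "contact_force": force on the tool from outside, world axes, zero at the start; "wrist_torque": the same for the moment, N m; "opening": finger opening in m; "grip_force": force on a finger pad.
Only numpy, scipy, OpenCV 4.12 (cv2) and the standard library are available. Lean on these libraries where they do the work, as an engineer would, in place of code of your own. Each camera call takes 0.05 s, during which the arm holds its last target. There are 200 camera calls.

TASK

We are putting together a menu-card stand for this cart. First push the card pin (it waits upright in its rest block) fully home in the funnelled hole of the long wooden foot and let go of it; then bring the foot, funnel end first, square and centred against the pad of the sprung stop and, with the foot flat on the cart, press it steadily with about 10 newtons, so that a colleague can screw it on - push the stop only through the foot and never right to its end. Finish while still holding that push: do not let go or back off, and leave the glass, the shaker and the bowl where they stand.

Things in the scene. Friction and masses are not known exactly. Their poses are not given: they have to be found in the camera images.
- pin_center (a point): Card pin, loose, 0.05 kg: a steel rod, 8 mm diameter, 42 mm long, below a cylindrical pale wooden head, 22 mm diameter, 50 mm tall. This point is the centre of the head (25 mm above the head's underside, 67 mm above the rod's tip); z up along the pin. It starts upright in the rest block, its head 50 to 100 mm above the cart top.
- pin_shoulder (a point): Centre of the underside of the card pin's head, where the rod begins; z up along the pin.
- pin: The card pin as a whole; origin at the rod's lower tip, z up along the pin.
- rest: Rest block, fixed: a brown wooden block 60 x 60 x 40 mm with a 32 mm deep, 10.5 mm wide hole in the middle of its top, in which the card pin stands. Origin at the centre of its underside.
- foot: Foot of the card stand, loose, about 0.35 kg: a pale wooden bar 150 mm long (its x axis), 50 mm wide (y), 40 mm tall, with a hole under a brass funnel near its front (+x) end. The plain rest of the bar can be gripped across its 50 mm width or pushed on its rear end. Origin at the centre of its underside.
- foot_center (a point): Centre of the foot's wooden bar, 20 mm above its underside; axes as the foot's.
- foot_front (a point): Centre of the foot's front end face (the end near the funnel, which goes against the pad), 75 mm ahead of the bar's centre, 20 mm above its underside.
- foot_mouth (a point): Centre of the mouth of the foot's brass funnel, 50 mm ahead (+x) of the bar's middle and 50 mm above its underside. Funnel 10 mm tall, 23 mm wide outside, 19 mm inside at the mouth, over a straight 10.5 mm wide hole; hole floor 46 mm below the mouth. Pin fully home: the underside of its head rests on the funnel's rim.
- stop: Sprung stop, fixed: a dark wooden board 130 mm wide, 72 mm tall, with an upright rubber-faced pad, 100 mm wide, 4 to 50 mm above the cart, standing 50 mm in front of it on two rods. Origin on the cart top under the middle of the pad's face at rest; x points from the pad to the board, the direction to press; y along the pad.
- pad_face (a point): Middle of the pad's rubber face, 27 mm above the cart; moves with the pad.
- stop_pad (a joint): How far the pad is pushed in, m: 0 at rest, end of travel at 0.032. Its spring gives 0.6 N per mm from zero, so 10 N is about 0.0167.
- glass: Bystander: clear waisted tea glass, 63 mm wide, 81 mm tall, loose; origin at the centre of its underside.
- shaker: Bystander: salt shaker, 44 mm wide, 90 mm tall, loose; origin at the centre of its underside.
- bowl: Bystander: small round sauce bowl, 96 mm wide, 43 mm tall, loose; origin at the centre of its underside.
There are look-alikes about, which are no part of the job. Of the things like the pin, leave any that is black or blue; of the rest the smaller one is meant.

How it is judged:
By the outcome, as a careful person would: the job done as asked, in the order asked, and still so for the second after the job is handed in, while the arm keeps its last pose, push and grip.
It also fails if it takes over 69 s, if anything falls off the work surface, if the arm or the gripper's body presses on something with over 40 N, if the wrist force passes 120 N, or if a joint passes its speed limit or range.

## Working session

There is one attempt and no reset: what is moved stays moved. The work goes in short steps, Python scripts to look and compute and a tool call to move; the robot and the scene stay as the last step left them, time stands still between calls to the robot, and variables do not carry over. Pictures are saved under pics/ and viewed, at most 10 in all, crops included, and the job is handed in when it is done.

Besides the shell and the picture viewer there is one more tool, called after "Request:" as a command line: name --argument value ..., lists and objects as JSON in quotes. play_rows: Moves the arm, as the interface text tells. Shift numbers are shares of 0.05 m and turn numbers shares of 8 degrees, none past 1 either way. Its arguments: {"type":"object","properties":{"series":{"type":"array"},"force":{"type":"number"}},"required":["series"]}

```bash
mkdir -p pics; ls; cat > h.py <<'E'
import numpy as np, cv2, json
from scipy.spatial.transform import Rotation as R
from station import ctrl, imaging
def shot(name,fn=None):
    o=ctrl.get_obs(); d=imaging.get_image(name)
    K=np.array([[d['fx'],0,d['cx']],[0,d['fy'],d['cy']],[0,0,1]]); D=np.array(d['D'],float)
    if name=='wrist':
        T=np.eye(4);T[:3,:3]=R.from_rotvec(o['tool_rot']).as_matrix();T[:3,3]=o['tool_pos']
        C=T@np.array(d['hand_eye'])
    else: C=np.linalg.inv(np.array(d['extrinsics']))
    im=np.array(d['color'])
    if fn: cv2.imwrite('pics/'+fn,im); np.savez('pics/'+fn[:-4]+'.npz',im=im,K=K,D=D,C=C)
    return im,K,D,C
def load(fn): z=np.load('pics/'+fn+'.npz'); return z['im'],z['K'],z['D'],z['C']
def ray(s,uv):
    _,K,D,C=s; p=cv2.undistortPoints(np.array([[uv]],float),K,D)[0,0]
    v=C[:3,:3]@np.array([p[0],p[1],1]); return C[:3,3],v/np.linalg.norm(v)
def onz(s,uv,z):
    o,v=ray(s,uv); return o+v*(z-o[2])/v[2]
def proj(s,P):
    _,K,D,C=s; W=np.linalg.inv(C)
    return cv2.projectPoints(np.atleast_2d(np.array(P,float)),cv2.Rodrigues(W[:3,:3])[0],W[:3,3],K,D)[0][:,0]
def tri(s1,a,s2,b):
    o1,v1=ray(s1,a);o2,v2=ray(s2,b)
    t=np.linalg.lstsq(np.c_[v1,-v2],o2-o1,rcond=None)[0]
    p,q=o1+v1*t[0],o2+v2*t[1]; return (p+q)/2,np.linalg.norm(p-q)
E
python3 - <<'E'
from h import *
a=shot('scene','scene0.png');b=shot('top','top0.png')
for s in (a,b): print(s[3].round(3).tolist(), s[1][0,0])
print(ctrl.get_obs())
E
```

```text
pics
[[0.76, -0.483, 0.435, 0.113], [-0.65, -0.56, 0.514, -0.513], [-0.005, -0.673, -0.739, 0.848], [0.0, 0.0, 0.0, 1.0]] 460.9459711146152
[[-0.127, -0.972, 0.198, 0.379], [-0.992, 0.126, -0.02, 0.036], [-0.006, -0.199, -0.98, 0.927], [0.0, 0.0, 0.0, 1.0]] 435.28030115147567
{'t': 0.1, 'q': array([ 1.11995107e+00,  5.33114755e-02,  1.61418618e+00, -6.30067267e-05,
        1.47601174e+00, -1.19034750e-01]), 'dq': array([ 0.00018419, -0.00169272, -0.00291574,  0.00261152, -0.00143001,
        0.0001642 ]), 'effort': array([ 4.62145017e-04, -3.94901562e+01, -3.71363282e+01, -9.20592038e-05,
        3.87464082e-03, -1.56301434e-05]), 'tool_pos': array([0.20337868, 0.59036891, 0.23015556]), 'tool_rot': array([-5.18730430e-01, -3.09798445e+00,  2.91666943e-03]), 'contact_force': array([0.81258385, 0.55947211, 0.16715343]), 'wrist_torque': array([ 0.02076282, -0.05327771, -0.01996524]), 'grip_force': 0.0, 'opening': 0.0852098457738334}
```

View pics/scene0.png

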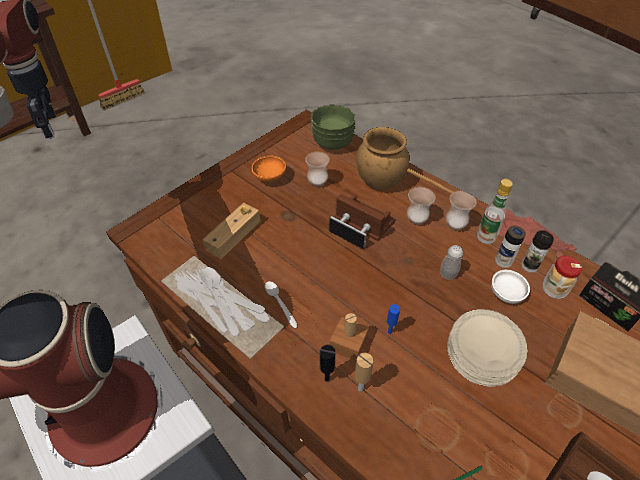

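View pics/top0.png

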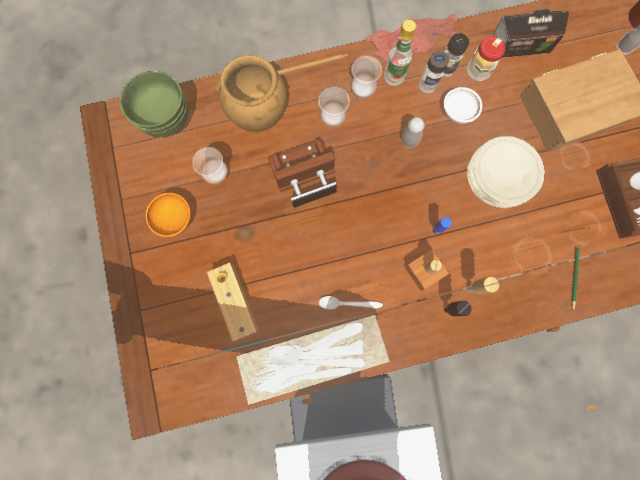

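The scene view shows four things like the pin: pale in the block (350,325), a larger pale one (364,370), black (327,362) and blue (393,318). The pale one standing in the brown block is the smaller non-black, non-blue one, so it fits. The foot is at about (232,230) in scene and (232,300) in top. The stop is at (350,225) in scene and (312,185) in top. Next I'll confirm this in an enlarged crop.

```bash
python3 - <<'E'
from h import *
a=load('scene0')[0];b=load('top0')[0]
z=lambda i,x,y,w,h,k:cv2.resize(i[y:y+h,x:x+w],None,fx=k,fy=k,interpolation=cv2.INTER_CUBIC)
t=np.hstack([z(a,300,290,100,75*1,4),z(b,390,220,100,75,4)])
u=np.hstack([z(a,190,190,100,75,4),z(a,310,180,100,75,4)])
cv2.imwrite('pics/crop1.png',np.vstack([t,u]))
v=np.hstack([z(b,195,255,80,100,5),z(b,260,130,80,100,5)]);cv2.imwrite('pics/crop2.png',v)
E
```

```text
(no output)
```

View pics/crop1.png

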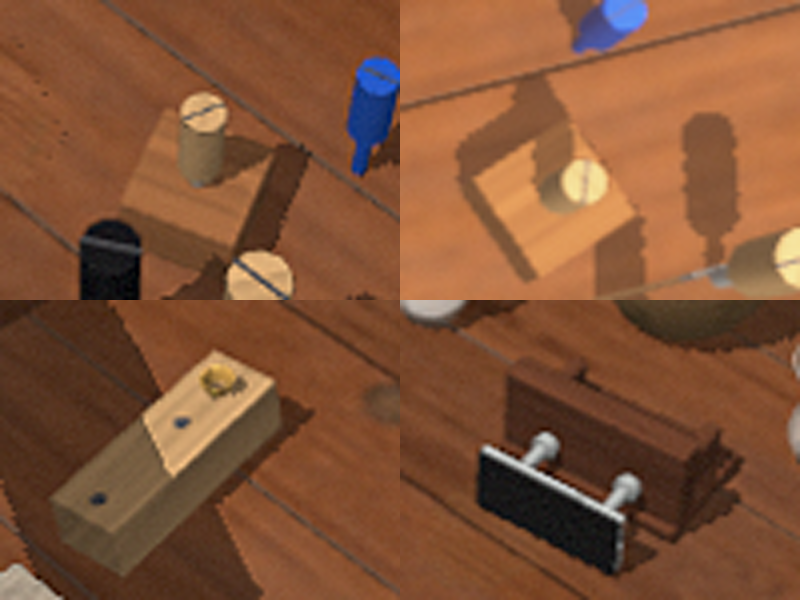

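View pics/crop2.png

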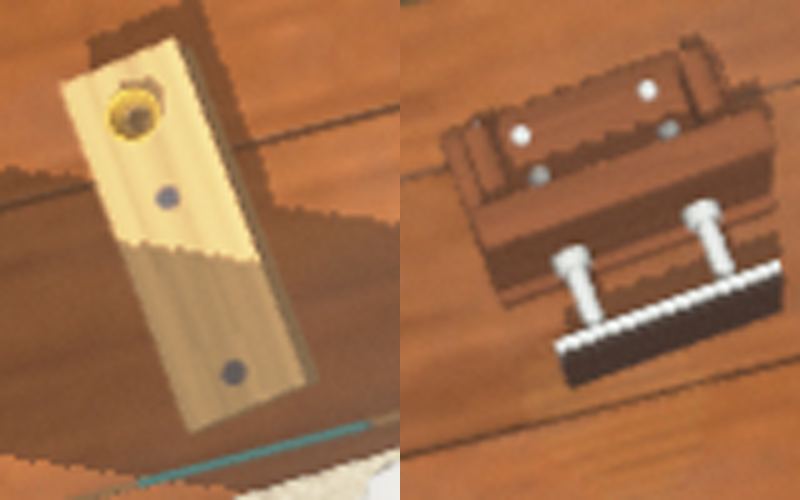

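Crop 1 confirms it: the small pale pin stands in the block, its head top at scene (350.6,317.9) and top (435.6,265). The bigger pale one stands apart. Crop 2 shows the funnel at the upper (front) end of the foot, and the pad's rubber face pointing down-image toward the robot.

```bash
python3 - <<'E'
from h import *
a=load('scene0');b=load('top0')
c1=lambda X,Y,x,y:(x+(X+.5)/4-.5,y+(Y+.5)/4-.5)
c2=lambda X,Y,x,y:(x+(X+.5)/5-.5,y+(Y+.5)/5-.5)
S={'pin':c1(204,113,300,290),'fl':c1(213,51,190,190),'fr':c1(276,82,190,190),'rl':c1(54,200,190,190),'mouth':c1(218,80,190,190),'padTL':c1(483-400,147,310,180),'padTR':c1(222,216,310,180)}
T={'pin':c1(184,182,390,220),'fl':c2(62,85,195,255),'fr':c2(175,38,195,255),'rl':c2(191,432,195,255),'mouth':c2(134,115,195,255),'padTL':c2(157,348,260,130),'padTR':c2(380,268,260,130)}
P={}
for k in S:
    p,e=tri(a,S[k],b,T[k]);P[k]=p;print(k,p.round(4),round(e*1e3,1),'mm')
d=P['fl']-P['rl'];print('foot yaw',np.degrees(np.arctan2(d[1],d[0])),np.linalg.norm(d), 'w',np.linalg.norm(P['fl']-P['fr']))
# fixed-height versions top view
fl,fr,rl=[onz(b,T[k],.04) for k in('fl','fr','rl')];print(fl,fr,rl); d=fl-rl;print(np.degrees(np.arctan2(d[1],d[0])),np.linalg.norm(d))
d=P['padTR']-P['padTL'];print('pad',np.degrees(np.arctan2(d[0],-d[1])),np.linalg.norm(d))
# bystanders rough
for n,uv in dict(glass=(213,175),bowl=(168,215),shaker=(412,140),big=(480,290),blk=(452,311),blue=(437,230)).items(): print(n,onz(b,uv,.0).round(3))
# rest block top corners in top crop1
rc=[onz(b,c1(X-400,Y,390,220),.04) for X,Y in((472,180),(574,122),(637,216),(541,280))];print(np.round(rc,4),np.mean(rc,0))
E
```

```text
pin [ 0.4575 -0.1948  0.0972] 1.4 mm
fl [0.5095 0.256  0.0388] 0.8 mm
fr [0.5237 0.2082 0.0376] 2.1 mm
rl [0.366  0.2156 0.0363] 3.6 mm
mouth [0.4932 0.2258 0.0461] 2.1 mm
padTL [0.6379 0.0668 0.0483] 1.8 mm
padTR [ 0.6599 -0.0305  0.0514] 2.3 mm
foot yaw 15.733041301022672 0.14908963561133698 w 0.04989906230216206
[0.50899448 0.2558563  0.04      ] [0.52240489 0.20814139 0.04      ] [0.36449263 0.21560955 0.04      ]
15.563614999202342 0.15000195793272608
pad 12.713777363842096 0.09977069310863626
glass [0.73  0.236 0.   ]
bowl [0.651 0.342 0.   ]
shaker [ 0.755 -0.22   0.   ]
big [ 0.402 -0.305  0.   ]
blk [ 0.366 -0.238  0.   ]
blue [ 0.541 -0.238  0.   ]
[[ 0.4706 -0.1536  0.04  ]
 [ 0.4936 -0.2108  0.04  ]
 [ 0.4416 -0.234   0.04  ]
 [ 0.4159 -0.1798  0.04  ]] [ 0.45541946 -0.1945336   0.04      ]
```

```bash
cat >> h.py <<'E'
def plan(P,theta=None):
    """print turn (units of 8 deg, tool xyz) to tool-down with tool x at theta, then shift (units of .05 m) after that turn"""
    o=ctrl.get_obs(); Rt=R.from_rotvec(o['tool_rot']).as_matrix()
    th0=np.degrees(np.arctan2(Rt[1,0],Rt[0,0]))
    if theta is None: theta=th0
    c,s=np.cos(np.radians(theta)),np.sin(np.radians(theta))
    Rg=np.array([[c,s,0],[s,-c,0],[0,0,-1]])
    rv=np.degrees(R.from_matrix(Rt.T@Rg).as_rotvec())/8
    sh=Rg.T@(np.array(P)-o['tool_pos'])/.05
    print('t',round(o['t'],2),'pos',o['tool_pos'].round(4),'th',round(th0,2),'turn',rv.round(3),'shift',sh.round(3),'F',o['contact_force'].round(1),'open',round(o['opening'],4),'grip',round(o['grip_force'],1))
E
python3 - <<'E'
from h import *
print(np.round(imaging.get_image('wrist')['hand_eye'],3), imaging.get_image('wrist')['fx'])
plan([.44,.2,.23],195.6)
b=load('top0')
print('big top', tri(load('scene0'),(365,357),b,(491,285)))
E
```

```text
[[ 0.    -0.946 -0.325  0.082]
 [ 1.     0.    -0.001 -0.001]
 [ 0.001 -0.325  0.946 -0.143]
 [ 0.     0.     0.     1.   ]] 349.1210259026093
t 0.2 pos [0.2034 0.5906 0.2305] th 160.99 turn [-9.000e-03 -4.000e-03 -4.326e+00] shift [-2.457 -8.796  0.011] F [-0.7  0.2 -0.5] open 0.0854 grip 0.0
big top (array([ 0.40681014, -0.2807568 ,  0.12880235]), np.float64(0.004467979769494832))
```

Request:
play_rows --series '[[1, [0, 0, 0], [0, 0, -0.9]], [1, [0, 0, 0], [0, 0, -0.9]], [1, [0, 0, 0], [0, 0, -0.9]], [1, [0, 0, 0], [0, 0, -0.9]], [1, [0, 0, 0], [0, 0, -0.73]], [1, [-0.27, -0.9, 0], [0, 0, 0]], [1, [-0.27, -0.9, 0], [0, 0, 0]], [1, [-0.27, -0.9, 0], [0, 0, 0]]]'

```text
t: 1.2
tool_pos: [0.2794, 0.4706, 0.231]
tool_rot: [0.428, -3.112, 0.0]
contact_force: [0.5, 0.4, -0.4]
opening: 0.0857
grip_force: 0.0
```

Request:
play_rows --series '[[1, [-0.27, -0.9, 0], [0, 0, 0]], [1, [-0.27, -0.9, 0], [0, 0, 0]], [1, [-0.27, -0.9, 0], [0, 0, 0]], [1, [-0.27, -0.9, 0], [0, 0, 0]], [1, [-0.27, -0.9, 0], [0, 0, 0]], [1, [-0.27, -0.9, 0], [0, 0, 0]], [1, [0, -0.7, 0], [0, 0, 0]], [1, [0, 0, 0], [0, 0, 0]]]'

```text
t: 2.2
tool_pos: [0.4396, 0.1982, 0.2311]
tool_rot: [0.421, -3.113, 0.0]
contact_force: [-0.4, 0.6, 1.2]
opening: 0.0856
grip_force: 0.0
```

```bash
python3 - <<'E'
from h import *
shot('wrist','w_foot.png'); plan([.452,-.195,.23],195.6)
E
```

```text
t 2.25 pos [0.4392 0.1993 0.2312] th -164.49 turn [ 0.003 -0.002 -0.012] shift [ 1.875 -7.665  0.023] F [-0.1  0.5  0.4] open 0.0858 grip 0.0
```

View pics/w_foot.png

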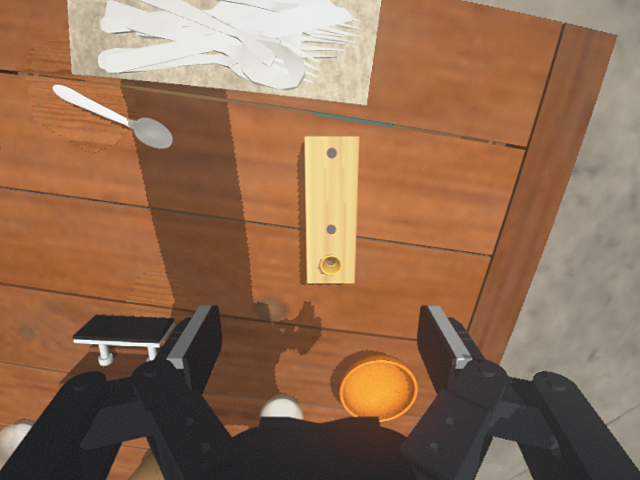

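The wrist view shows the whole foot: top face from (306,137) to (356,284), funnel at (330,265), pad at left (125,325).

```bash
python3 - <<'E'
from h import *
s=load('w_foot');im=s[0]
hsv=cv2.cvtColor(im,cv2.COLOR_BGR2HSV)
print(hsv[200,330],hsv[265,321],hsv[200,303],hsv[260,339],hsv[274,330])
m=cv2.inRange(hsv,(15,60,150),(30,200,255)); m[:130]=0;m[290:]=0;m[:,:295]=0;m[:,370:]=0
m=cv2.morphologyEx(m,cv2.MORPH_CLOSE,np.ones((15,15)))
c=max(cv2.findContours(m,0,1)[0],key=cv2.contourArea);print(cv2.boundingRect(c),cv2.boxPoints(cv2.minAreaRect(c)))
q=cv2.approxPolyDP(c,6,True)[:,0];print(q.tolist(), [onz(s,p,.04).round(4).tolist() for p in q.astype(float)])
for z in(.04,.05): print('mouth',onz(s,(330.5,265.5),z))
r=im[250:282,312:350]; cv2.imwrite('pics/c3.png',cv2.resize(r,None,fx=14,fy=14,interpolation=cv2.INTER_CUBIC))
E
```

```text
[ 21 104 237] [ 22 157 239] [ 13 152 124] [ 19 154 228] [ 25 146 248]
(304, 135, 55, 149) [[304. 135.]
 [358. 135.]
 [358. 283.]
 [304. 283.]]
[[306, 135], [307, 282], [353, 282], [358, 136]] [[0.378, 0.1672, 0.04], [0.5228, 0.2064, 0.04], [0.5099, 0.2534, 0.04], [0.366, 0.2138, 0.04]]
mouth [0.49792547 0.2251694  0.04      ]
mouth [0.49379844 0.22366486 0.05      ]
```

View pics/c3.png

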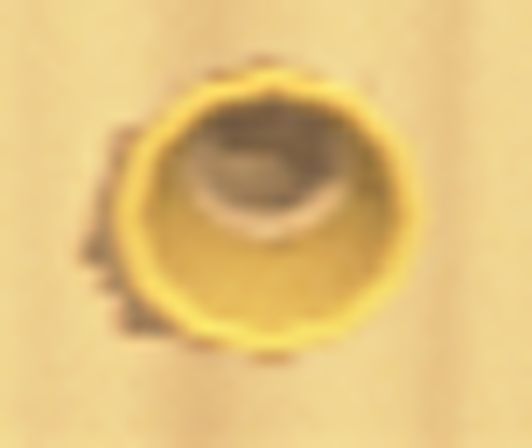

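Request:
play_rows --series '[[1, [0.23, -0.95, 0], [0, 0, 0]], [1, [0.23, -0.95, 0], [0, 0, 0]], [1, [0.23, -0.95, 0], [0, 0, 0]], [1, [0.23, -0.95, 0], [0, 0, 0]], [1, [0.23, -0.95, 0], [0, 0, 0]], [1, [0.23, -0.95, 0], [0, 0, 0]], [1, [0.23, -0.95, 0], [0, 0, 0]], [1, [0.23, -0.95, 0], [0, 0, 0]]]'

```text
t: 3.25
tool_pos: [0.4534, -0.1912, 0.2314]
tool_rot: [-0.43, 3.111, 0.0]
contact_force: [0.7, 0.1, -0.1]
opening: 0.0851
grip_force: 0.0
```

Request:
play_rows --series '[[1, [0, 0, 0], [0, 0, 0]], [1, [0, 0, 0], [0, 0, 0]]]'

```text
t: 3.5
tool_pos: [0.4532, -0.1897, 0.2311]
tool_rot: [0.429, -3.112, -0.002]
contact_force: [1.1, 1.0, 0.3]
opening: 0.0851
grip_force: 0.0
```

```bash
python3 - <<'E'
from h import *
shot('wrist','w_pin.png'); plan([.457,-.195,.15],195.6)
E
```

```text
t 3.55 pos [ 0.4532 -0.1894  0.2311] th -164.27 turn [0.005 0.    0.017] shift [-0.044 -0.128  1.622] F [-0.3  0.2  0. ] open 0.0857 grip 0.0
```

View pics/w_pin.png

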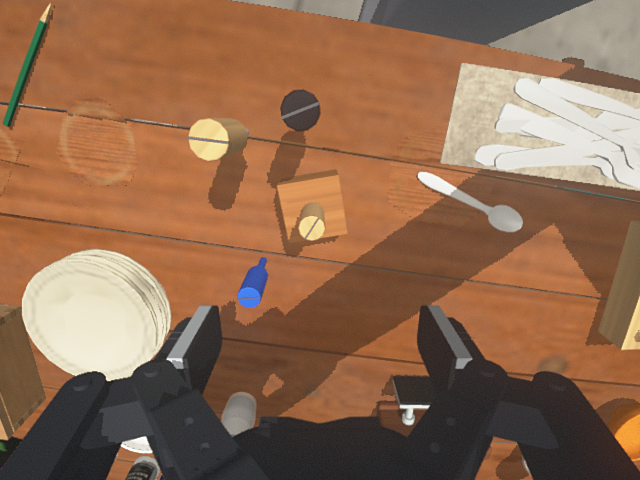

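The pin head's top disc is at (312,228) in the wrist view, above the block (312,205). The larger pale pin (209,139), black (300,110) and blue (252,290) stand well clear.

```bash
python3 - <<'E'
from h import *
w=load('w_pin');b=load('top0');a=load('scene0');f=load('w_foot')
hsv=cv2.cvtColor(w[0],cv2.COLOR_BGR2HSV); r=hsv[205:250,290:335]
m=cv2.inRange(r,(15,40,200),(32,180,255)); c=max(cv2.findContours(m,0,1)[0],key=cv2.contourArea)
e=cv2.fitEllipse(c);print(e); uv=(e[0][0]+290,e[0][1]+205);print(uv)
print('pin w/top',tri(w,uv,b,(435.6,265.1)),'w/scene',tri(w,uv,a,(350.6,317.9)), 'onz .1',onz(w,uv,.1),onz(b,(435.6,265.1),.1))
m1=(330.7,264.5);t=(221.4,277.6);s=(244.1,209.6)
print('mouth',tri(f,m1,b,t),tri(f,m1,a,s),onz(f,m1,.05),onz(b,t,.05))
plan([.457,-.195,.06],195.6)
E
```

```text
((16.408903121948242, 19.666906356811523), (12.37169075012207, 24.587345123291016), 34.507015228271484)
(306.40890312194824, 224.66690635681152)
pin w/top (array([ 0.45977838, -0.19900884,  0.08490092]), np.float64(0.004049612022401048)) w/scene (array([ 0.45289762, -0.20092119,  0.11048088]), np.float64(0.0018633710806568212)) onz .1 [ 0.45698624 -0.20076489  0.1       ] [ 0.45665413 -0.19362363  0.1       ]
mouth (array([0.49082769, 0.22352418, 0.05513321]), np.float64(0.0015058040540485527)) (array([0.4934646 , 0.22389605, 0.04775473]), np.float64(0.00026585942872638834)) [0.49268882 0.22355577 0.05      ] [0.49167975 0.22538443 0.05      ]
t 3.55 pos [ 0.4532 -0.1894  0.2311] th -164.27 turn [0.005 0.    0.017] shift [-0.044 -0.128  3.422] F [-0.3  0.2  0. ] open 0.0857 grip 0.0
```

```bash
python3 - <<'E'
from h import *
w=load('w_pin');b=load('top0');a=load('scene0')
r=w[0][205:250,290:335]; hsv=cv2.cvtColor(r,cv2.COLOR_BGR2HSV)
m=cv2.inRange(hsv,(15,40,205),(35,200,255));m=cv2.morphologyEx(m,cv2.MORPH_CLOSE,cv2.getStructuringElement(2,(9,9)))
c=max(cv2.findContours(m,0,1)[0],key=cv2.contourArea);print(cv2.boundingRect(c),cv2.minEnclosingCircle(c))
(x,y),_=cv2.minEnclosingCircle(c);uv=(x+290,y+205)
print(tri(w,uv,b,(435.6,265.1)),tri(w,uv,a,(350.6,317.9)),onz(w,uv,.1))
E
```

```text
(2, 11, 33, 24) ((18.0, 21.5), 16.37843894958496)
(array([ 0.45929533, -0.1975204 ,  0.09035216]), np.float64(0.00412556163058499)) (array([ 0.45524787, -0.19900411,  0.10582922]), np.float64(0.002279535455649423)) [ 0.45815315 -0.19909822  0.1       ]
```

Request:
play_rows --series '[[0.7, [-0.05, -0.13, 0.5], [0, 0, 0]], [0.7, [0, 0, 0.7], [0, 0, 0]], [0.7, [0, 0, 0.7], [0, 0, 0]], [0.7, [0, 0, 0.7], [0, 0, 0]], [0.7, [0, 0, 0.5], [0, 0, 0]], [0.7, [0, 0, 0.3], [0, 0, 0]], [0.7, [0, 0, 0.14], [0, 0, 0]], [0.7, [0, 0, 0], [0, 0, 0]]]' --force 30

```text
t: 4.55
tool_pos: [0.4574, -0.1962, 0.0547]
tool_rot: [-0.428, 3.112, -0.0]
contact_force: [0.2, -0.2, -0.1]
opening: 0.0598
grip_force: 0.0
```

Request:
play_rows --series '[[0, [0, 0, 0], [0, 0, 0]], [0, [0, 0, 0], [0, 0, 0]], [0, [0, 0, 0], [0, 0, 0]], [0, [0, 0, 0], [0, 0, 0]], [0, [0, 0, 0], [0, 0, 0]], [0, [0, 0, 0], [0, 0, 0]]]'

```text
t: 5.3
tool_pos: [0.4576, -0.1967, 0.0552]
tool_rot: [-0.427, 3.111, -0.001]
contact_force: [-0.2, 1.0, 4.7]
opening: 0.0206
grip_force: 31.0
```

Request:
play_rows --series '[[0, [0, 0, -0.3], [0, 0, 0]], [0, [0, 0, -0.5], [0, 0, 0]], [0, [0, 0, -0.6], [0, 0, 0]], [0, [0, 0, -0.6], [0, 0, 0]], [0, [0, 0, -0.4], [0, 0, 0]], [0, [0, 0, 0], [0, 0, 0]]]'

```text
t: 6.05
tool_pos: [0.458, -0.1971, 0.1763]
tool_rot: [-0.427, 3.11, -0.004]
contact_force: [0.3, 0.6, -0.8]
opening: 0.021
grip_force: 30.4
```

```bash
python3 - <<'E'
from h import *
w=shot('wrist','w_held.png');a=shot('scene','s_held.png');b=shot('top','t_held.png')
plan([.4925,.224,.175],195.5)
o=ctrl.get_obs();p=o['tool_pos'];C=p+[0,0,.019]
z=lambda i,u,r,k:cv2.resize(i[max(0,int(u[1])-r):int(u[1])+r,max(0,int(u[0])-r):int(u[0])+r],(k,k),interpolation=cv2.INTER_CUBIC)
for s in(w,a,b): print(proj(s,[C,C+[0,0,.025],C-[0,0,.067]]).round(1).tolist())
u=[proj(s,[C-[0,0,.02]])[0] for s in(w,a,b)]
cv2.imwrite('pics/held.png',np.hstack([z(w[0],u[0],50,400),z(a[0],u[1],40,400)]))
E
```

```text
t 6.2 pos [ 0.4563 -0.196   0.1727] th -164.37 turn [ 0.013 -0.013  0.016] shift [-2.943  7.9   -0.045] F [ 0.9 -0.4 -0.7] open 0.0212 grip 30.4
[[325.8, 321.5], [326.9, 360.3], [324.1, 259.8]]
[[352.8, 289.8], [353.5, 281.2], [350.9, 310.8]]
[[450.8, 258.2], [455.2, 256.0], [440.3, 263.4]]
```

View pics/held.png

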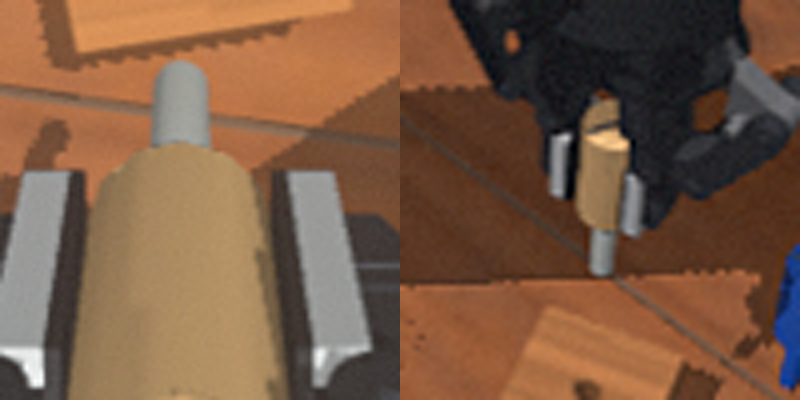

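The pin is upright in the grip: rod tip at about (320,268) in the wrist view, on the finger centre line. That is 2 mm off the calibrated projection, so the wrist calibration has a small lateral bias. I'll carry it over the funnel and check relative positions there.

Request:
play_rows --series '[[0, [-0.37, 0.99, 0], [0, 0, 0]], [0, [-0.37, 0.99, 0], [0, 0, 0]], [0, [-0.37, 0.99, 0], [0, 0, 0]], [0, [-0.37, 0.99, 0], [0, 0, 0]], [0, [-0.37, 0.99, 0], [0, 0, 0]], [0, [-0.37, 0.99, 0], [0, 0, 0]], [0, [-0.37, 0.99, 0], [0, 0, 0]], [0, [-0.37, 0.99, 0], [0, 0, 0]]]'

```text
t: 7.2
tool_pos: [0.4919, 0.2263, 0.1724]
tool_rot: [0.427, -3.11, 0.001]
contact_force: [1.2, 0.7, -0.6]
opening: 0.0212
grip_force: 30.4
```

Request:
play_rows --series '[[0, [0, 0, 0], [0, 0, 0]], [0, [0, 0, 0.5], [0, 0, 0]], [0, [0, 0, 0.5], [0, 0, 0]], [0, [0, 0, 0], [0, 0, 0]], [0, [0, 0, 0], [0, 0, 0]]]'

```text
t: 7.82
tool_pos: [0.4931, 0.2242, 0.1246]
tool_rot: [0.426, -3.113, 0.0]
contact_force: [0.5, -0.1, -0.2]
opening: 0.0209
grip_force: 30.4
```

```bash
python3 - <<'E'
from h import *
w=shot('wrist','w_m.png');a=shot('scene','s_m.png')
plan([.4922,.225,.12],195.5)
o=ctrl.get_obs();p=o['tool_pos'];C=p+[0,0,.019]
u=[proj(s,[C-[0,0,.067]])[0] for s in(w,a)]
print(u)
z=lambda i,u,r:cv2.resize(i[int(u[1])-r:int(u[1])+r,int(u[0])-r:int(u[0])+r],(400,400),interpolation=cv2.INTER_CUBIC)
cv2.imwrite('pics/m.png',np.hstack([z(w[0],u[0],40),z(a[0],u[1],25)]))
E
```

```text
t 7.92 pos [0.4938 0.2247 0.1256] th -164.4 turn [-0.001  0.015  0.013] shift [0.029 0.015 0.113] F [ 0.3  0.4 -0.5] open 0.021 grip 30.4
[array([321.88223498, 266.32376819]), array([242.55754482, 200.59537816])]
```

View pics/m.png

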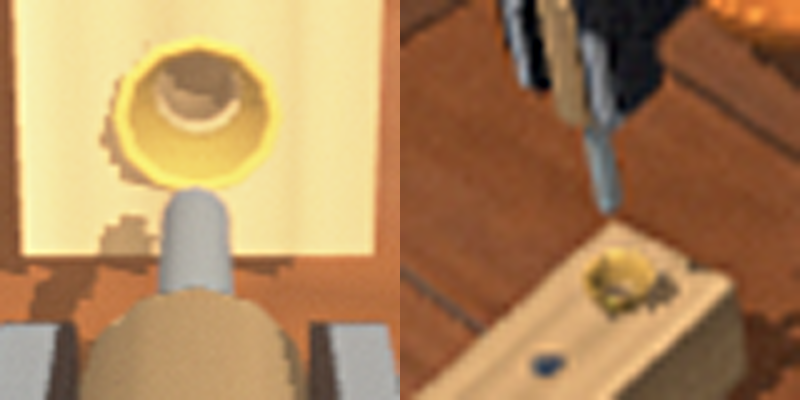

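Wrist view: the rod (x≈320.2) is laterally in line with the funnel centre (320.8,249). Scene view: the tip (243,201) is above the funnel (244.5,209.6). I'll check the fore-aft alignment from both views.

```bash
python3 - <<'E'
from h import *
w=load('w_m');a=load('s_m')
M=tri(w,(320.8,249),a,(244.5,209.6)); print('mouth',M)
ax=np.array([-.9636,-.267,0])
T,e=tri(w,(320.2,269),a,(243.1,200.8));print('tip',T,e)
d=T-M[0];print('tip-mouth along tool x,y mm',1e3*d@ax,1e3*d@np.array([-.267,.9636,0]))
for z in(.0765,.08): print(z,1e3*(onz(w,(320.2,264),z)-onz(w,(320.8,249),.05))@ax-4)
E
```

```text
mouth (array([0.49478138, 0.22444925, 0.04641862]), np.float64(0.00013559613496522095))
tip [0.49550881 0.22431171 0.07665484] 0.0011630165771990691
tip-mouth along tool x,y mm -0.6642313786680492 -0.3267540031434989
0.0765 -3.396026572276595
0.08 -1.880796744755683
```

Request:
play_rows --series '[[0, [0.02, 0, 0.3], [0, 0, 0]], [0, [0, 0, 0.2], [0, 0, 0]], [0, [0, 0, 0.15], [0, 0, 0]], [0, [0, 0, 0.15], [0, 0, 0]], [0, [0, 0, 0], [0, 0, 0]]]'

```text
t: 8.55
tool_pos: [0.4914, 0.2244, 0.0833]
tool_rot: [0.427, -3.111, 0.0]
contact_force: [-0.6, 0.4, 0.3]
opening: 0.021
grip_force: 30.4
```

Request:
play_rows --series '[[0, [0, 0, 0.15], [0, 0, 0]], [0, [0, 0, 0.15], [0, 0, 0]], [0, [0, 0, 0.1], [0, 0, 0]], [0, [0, 0, 0], [0, 0, 0]]]'

```text
t: 9.05
tool_pos: [0.4915, 0.2244, 0.0636]
tool_rot: [0.427, -3.111, 0.0]
contact_force: [-0.3, -0.6, -0.0]
opening: 0.0213
grip_force: 30.4
```

Request:
play_rows --series '[[0, [0, 0, 0.06], [0, 0, 0]], [0, [0, 0, 0.05], [0, 0, 0]], [0, [0, 0, 0.04], [0, 0, 0]], [0, [0, 0, 0], [0, 0, 0]]]'

```text
t: 9.55
tool_pos: [0.4918, 0.2245, 0.0566]
tool_rot: [0.427, -3.112, 0.0]
contact_force: [0.4, -0.4, 0.8]
opening: 0.021
grip_force: 30.4
```

Request:
play_rows --series '[[0, [0, 0, 0.03], [0, 0, 0]], [0, [0, 0, 0.03], [0, 0, 0]], [0, [0, 0, 0], [0, 0, 0]]]'

```text
t: 9.93
tool_pos: [0.4922, 0.2246, 0.0548]
tool_rot: [-0.427, 3.112, -0.0]
contact_force: [-2.5, -1.0, 5.3]
opening: 0.0214
grip_force: 31.1
```

Request:
play_rows --series '[[0, [0, 0, 0.03], [0, 0, 0]], [0, [0, 0, 0], [0, 0, 0]]]'

```text
t: 10.18
tool_pos: [0.4924, 0.2247, 0.0546]
tool_rot: [0.427, -3.112, 0.0]
contact_force: [-6.4, -2.3, 12.4]
opening: 0.0211
grip_force: 31.9
```

Request:
play_rows --series '[[0.75, [0, 0, -0.06], [0, 0, 0]], [0.75, [0, 0, 0], [0, 0, 0]], [0.75, [0, 0, 0], [0, 0, 0]], [0.75, [0, 0, 0], [0, 0, 0]], [0.75, [0, 0, -0.7], [0, 0, 0]], [0.75, [0, 0, -0.9], [0, 0, 0]], [0.75, [0, 0, -0.5], [0, 0, 0]], [0.75, [0, 0, 0], [0, 0, 0]]]'

```text
t: 11.18
tool_pos: [0.4935, 0.225, 0.1628]
tool_rot: [-0.426, 3.107, 0.001]
contact_force: [0.1, -0.1, -0.1]
opening: 0.064
grip_force: 0.0
```

Request:
play_rows --series '[[0.75, [0.5, 0, 0], [0, 0, 0]], [0.75, [0.5, 0, 0], [0, 0, 0]], [0.75, [0.5, 0, 0], [0, 0, 0]], [0.75, [0, 0, 0], [0, 0, 0]]]'

```text
t: 11.68
tool_pos: [0.4179, 0.2039, 0.158]
tool_rot: [0.427, -3.109, 0.001]
contact_force: [0.4, 0.0, -0.4]
opening: 0.0642
grip_force: 0.0
```

```bash
python3 - <<'E'
from h import *
w=shot('wrist','w_i.png');a=shot('scene','s_i.png');b=shot('top','t_i.png')
plan([.42,.205,.006],195.5)
z=lambda i,x,y,W,H:cv2.resize(i[y:y+H,x:x+W],(400,600),interpolation=cv2.INTER_CUBIC)
u=proj(w,[[.4437,.211,.04]])[0].astype(int);print(u)
cv2.imwrite('pics/i.png',np.hstack([z(a[0],195,170,80,120),z(b[0],195,240,80,120)]))
E
```

```text
t 11.82 pos [0.42   0.2044 0.1596] th -164.38 turn [-0.    -0.006  0.015] shift [-0.004  0.012  3.071] F [0.6 0.8 0.2] open 0.064 grip 0.0
[320 260]
```

View pics/i.png

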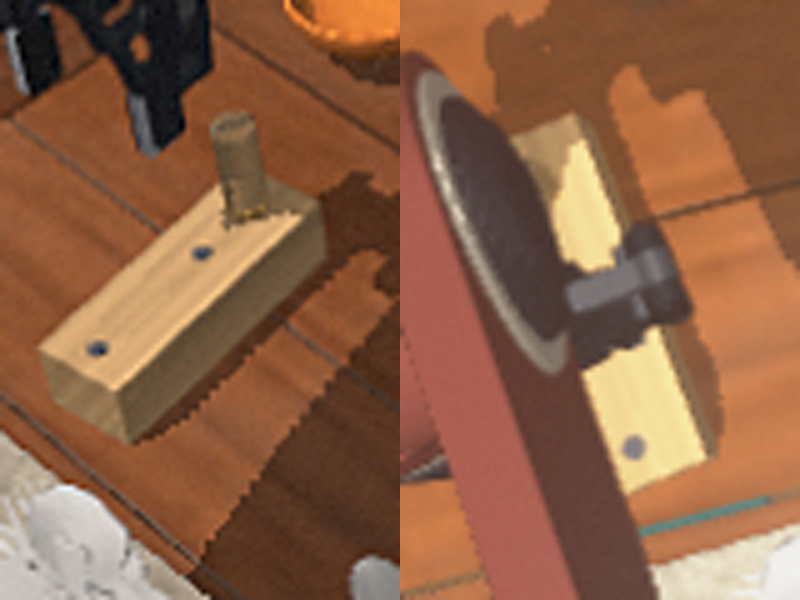

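View: the pin stands in the funnel with its head on the rim: head top at scene (242,194.4), base at about (244,212). The foot hasn't moved noticeably. That was my last picture, so from here I check by numbers.

```bash
python3 - <<'E'
from h import *
a=load('s_i');w=load('w_i')
m=np.array([.4925,.2248,.05])
print('expected shoulder/top centre',proj(a,[m,m+[0,0,.05],m+[0,0,.055],m+[0,0,.06]]).round(1).tolist())
# foot in wrist view: top face mask
hsv=cv2.cvtColor(w[0],cv2.COLOR_BGR2HSV)
f=np.array([.4437,.211,.04]);d=np.array([.9636,.267,0]);n=np.array([-.267,.9636,0])
print('pred rear corners',proj(w,[f-.075*d+.025*n,f-.075*d-.025*n]).round(1).tolist())
# lateral edges by strongest gradient in rows at several stations behind the middle
g=cv2.cvtColor(w[0],cv2.COLOR_BGR2LAB).astype(float)
for st in(-.06,-.045,-.03,-.015,0):
    r=[]
    for sg in(1,-1):
        e=[]
        ts=np.arange(.017,.033,.00025)
        uv=proj(w,[f+st*d+sg*t*n for t in ts]).astype(np.float32)
        v=cv2.remap(cv2.GaussianBlur(w[0],(3,3),0),uv[None,:,0],uv[None,:,1],cv2.INTER_LINEAR)[0].astype(float)
        k=np.abs(v[4:]-v[:-4]).sum(1);i=k.argmax()+2
        r.append(sg*ts[i]*1e3)
    print(st,np.round(r,1))
plan([.415,.203,.006],195.5)
E
```

```text
expected shoulder/top centre [[243.5, 208.9], [240.9, 194.0], [240.6, 192.5], [240.4, 190.9]]
pred rear corners [[354.8, 167.3], [287.4, 167.1]]
-0.06 [ 23.8 -26.8]
-0.045 [ 24.  -26.5]
-0.03 [ 23.8 -26.8]
-0.015 [ 23.8 -26.5]
0 [ 24.  -26.8]
t 11.82 pos [0.42   0.2044 0.1596] th -164.38 turn [-0.    -0.006  0.015] shift [0.103 0.    3.071] F [0.6 0.8 0.2] open 0.064 grip 0.0
```

Request:
play_rows --series '[[0.8, [0.1, 0, 0.6], [0, 0, 0]], [0.8, [0, 0, 0.8], [0, 0, 0]], [0.8, [0, 0, 0.8], [0, 0, 0]], [0.8, [0, 0, 0.5], [0, 0, 0]], [0.8, [0, 0, 0.3], [0, 0, 0]], [0.8, [0, 0, 0], [0, 0, 0]]]' --force 40

```text
t: 12.58
tool_pos: [0.4146, 0.2028, 0.0093]
tool_rot: [0.427, -3.11, 0.001]
contact_force: [-0.6, 0.3, 0.5]
opening: 0.0682
grip_force: 0.0
```

Request:
play_rows --series '[[0, [0, 0, 0], [0, 0, 0]], [0, [0, 0, 0], [0, 0, 0]], [0, [0, 0, 0], [0, 0, 0]], [0, [0, 0, 0], [0, 0, 0]]]'

```text
t: 13.08
tool_pos: [0.4162, 0.2034, 0.0117]
tool_rot: [-0.427, 3.11, 0.001]
contact_force: [-0.3, -0.0, 4.8]
opening: 0.0489
grip_force: 44.8
```

```bash
python3 - <<'E'
from h import *
def fit(name,guess0,guess1,z=.05):
    s=load(name);im=cv2.GaussianBlur(cv2.cvtColor(s[0],6),(3,3),0)
    A=np.array(guess0);B=np.array(guess1);u=(B-A)/np.linalg.norm(B-A);n=np.array([u[1],-u[0],0]) # n: toward board?
    if n[0]<0:n=-n
    pts=[]
    for t in np.linspace(.008,.092,43):
        ts=np.arange(-.009,.009,.0002)
        uv=proj(s,[A+t*u+k*n for k in ts]).astype(np.float32)
        v=cv2.remap(im,uv[None,:,0],uv[None,:,1],cv2.INTER_LINEAR)[0].astype(float)
        g=v[6:]-v[:-6]; i=g.argmax()+3
        if g.max()>40: pts.append((t,ts[i]))
    pts=np.array(pts);
    for _ in range(3):
        c=np.polyfit(pts[:,0],pts[:,1],1);r=pts[:,1]-np.polyval(c,pts[:,0]);pts=pts[np.abs(r)<max(.0008,1.5*r.std())]
    y0=np.degrees(np.arctan2(n[1],n[0])); yaw=y0-np.degrees(np.arctan(c[0])) if False else None
    P0=A+np.polyval(c,0)*n; P1=A+.1*u+np.polyval(c,.1)*n
    d=P1-P0; print(name,len(pts),'P0',P0.round(4),'P1',P1.round(4),'yaw',np.degrees(np.arctan2(d[0],-d[1])).round(2),'mid',((P0+P1)/2).round(4),'rms',(r.std()*1e3).round(2))
# ends
g0=[.6379,.0668,.05];g1=[.6599,-.0305,.05]
fit('top0',g0,g1);fit('scene0',g0,g1);fit('t_i',g0,g1);fit('w_foot',g0,g1)
# board top edge ends for centre/yaw check, from crop pixels in top view z=.072: 
b=load('top0');c2=lambda X,Y:(260+(X+.5)/5-.5,130+(Y+.5)/5-.5)
L=onz(b,c2(88,247),.072);Rr=onz(b,c2(373,172),.072)
L=onz(b,c2(90,250),.072);print('board front top edge',L,Rr,np.linalg.norm(L-Rr),np.degrees(np.arctan2((Rr-L)[0],-(Rr-L)[1])),(L+Rr)/2)
plan([.55,-.003,.011],192.7)
E
```

```text
Traceback (most recent call last):
IndexError: too many indices for array: array is 1-dimensional, but 2 were indexed
```

```bash
cat > fit.py <<'E'
from h import *
def fit(name,A,B,z=.05,lo=.008,hi=.092):
    s=load(name);im=cv2.cvtColor(s[0],cv2.COLOR_BGR2GRAY)
    A=np.array(A);B=np.array(B);L=np.linalg.norm(B-A);u=(B-A)/L;n=np.array([-u[1],u[0],0])
    ts=np.arange(-.010,.010,.0002);pts=[]
    for t in np.linspace(lo,hi,43):
        uv=proj(s,[A+t*u+k*n for k in ts]).astype(np.float32)
        v=cv2.remap(im,uv[None,:,0],uv[None,:,1],cv2.INTER_LINEAR)[0].astype(float)
        g=v[10:]-v[:-10]; i=g.argmax()+5
        if g.max()>25: pts.append((t,ts[i]))
    pts=np.array(pts)
    if len(pts)<8: print(name,'few',len(pts));return
    for _ in range(3):
        c=np.polyfit(pts[:,0],pts[:,1],1);r=pts[:,1]-np.polyval(c,pts[:,0]);pts=pts[np.abs(r)<max(.0008,1.5*r.std())]
    P0=A+np.polyval(c,0)*n; P1=A+L*u+np.polyval(c,L)*n; d=P1-P0
    print(name,len(pts),'P0',P0.round(4),'P1',P1.round(4),'yaw',np.degrees(np.arctan2(d[0],-d[1])).round(2),'mid',((P0+P1)/2).round(4),'rms',(r.std()*1e3).round(2))
E
python3 - <<'E'
from fit import *
g0=[.6379,.0668,.05];g1=[.6599,-.0305,.05]
for k in('top0','scene0','w_foot'):
    u=proj(load(k),[g0,g1]);print(k,u.round(1).tolist()); fit(k,np.array(g0),np.array(g1))
b=load('top0');c2=lambda X,Y:(260+(X+.5)/5-.5,130+(Y+.5)/5-.5)
L=onz(b,c2(90,250),.072);Rr=onz(b,c2(373,172),.072)
print('board front top edge',L,Rr,np.linalg.norm(L-Rr),np.degrees(np.arctan2((Rr-L)[0],-(Rr-L)[1])),(L+Rr)/2)
plan([.55,-.003,.011],192.7)
E
```

```text
top0 [[291.1, 198.6], [335.8, 182.9]]
top0 35 P0 [0.6342 0.066  0.05  ] P1 [ 0.6577 -0.031   0.05  ] yaw 13.66 mid [0.646  0.0175 0.05  ] rms 0.42
scene0 [[330.0, 216.0], [364.6, 234.2]]
scene0 42 P0 [0.6346 0.0661 0.05  ] P1 [ 0.6577 -0.031   0.05  ] yaw 13.38 mid [0.6462 0.0175 0.05  ] rms 0.34
w_foot [[159.9, 344.9], [73.9, 339.7]]
w_foot 43 P0 [0.6354 0.0662 0.05  ] P1 [ 0.6586 -0.0308  0.05  ] yaw 13.44 mid [0.647  0.0177 0.05  ] rms 0.26
board front top edge [0.67527401 0.08893538 0.072     ] [ 0.69376151 -0.03110329  0.072     ] 0.12145398726771571 8.755493744591224 [0.68451776 0.02891605 0.072     ]
t 13.07 pos [0.4162 0.2034 0.0117] th -164.37 turn [0.002 0.021 0.366] shift [-1.703 -4.616  0.014] F [-0.3 -0.   4.8] open 0.0489 grip 44.8
```

```bash
python3 - <<'E'
from h import *
d=np.array([.9724,.2334,0]);n=np.array([-.2334,.9724,0]);m=np.array([.6464,.0175,.05])
for k in('top0','scene0','w_foot'):
    s=load(k);im=cv2.cvtColor(s[0],cv2.COLOR_BGR2GRAY)
    ts=np.arange(-.065,.065,.0005);acc=0
    for off,z in((.0015,.05),(.0025,.05)):
        uv=proj(s,[m+off*d+t*n for t in ts]).astype(np.float32)
        acc=acc+cv2.remap(im,uv[None,:,0],uv[None,:,1],cv2.INTER_LINEAR)[0].astype(float)
    g=acc[6:]-acc[:-6]
    lo=g[:60].argmax()+3; hi=len(g)-60+g[-60:].argmin()+3
    print(k,'ends mm',1e3*ts[lo],1e3*ts[hi],'mid',500*(ts[lo]+ts[hi]),g[:60].max(),g[-60:].min())
plan([.5297,-.0105,.0107],193.5)
E
```

```text
top0 ends mm -49.499999999999986 51.0000000000001 mid 0.7500000000000562 174.0 -173.0
scene0 ends mm -51.99999999999999 48.0000000000001 mid -1.9999999999999463 197.0 -160.0
w_foot ends mm -50.99999999999999 49.5000000000001 mid -0.7499999999999452 225.0 -228.0
t 13.07 pos [0.4162 0.2034 0.0117] th -164.37 turn [0.001 0.021 0.266] shift [-1.209 -4.69   0.02 ] F [-0.3 -0.   4.8] open 0.0489 grip 44.8
```

Request:
play_rows --series '[[0, [0, 0, -0.02], [0, 0, 0]], [0, [0, 0, 0], [0, 0, 0.27]], [0, [-0.08, -0.3, 0], [0, 0, 0]], [0, [-0.13, -0.5, 0], [0, 0, 0]], [0, [-0.13, -0.5, 0], [0, 0, 0]], [0, [-0.13, -0.5, 0], [0, 0, 0]], [0, [0, 0, 0], [0, 0, 0]]]' --force 60

```text
t: 13.95
tool_pos: [0.4599, 0.1195, 0.0118]
tool_rot: [-0.365, 3.119, -0.003]
contact_force: [2.0, -4.2, 3.1]
opening: 0.0488
grip_force: 63.4
```

Request:
play_rows --series '[[0, [-0.13, -0.5, 0], [0, 0, 0]], [0, [-0.13, -0.5, 0], [0, 0, 0]], [0, [-0.13, -0.5, 0], [0, 0, 0]], [0, [-0.13, -0.5, 0], [0, 0, 0]], [0, [-0.13, -0.5, 0], [0, 0, 0]], [0, [-0.08, -0.35, 0], [0, 0, 0]], [0, [0, 0, 0], [0, 0, 0]], [0, [0, 0, 0], [0, 0, 0]]]'

```text
t: 14.95
tool_pos: [0.528, -0.0092, 0.0118]
tool_rot: [-0.368, 3.118, -0.002]
contact_force: [1.6, -3.7, 4.1]
opening: 0.0491
grip_force: 63.5
```

```bash
python3 - <<'E'
from fit import *
w=shot('wrist','w_p.png');a=shot('scene','s_p.png');b=shot('top','t_p.png')
plan([.5297,-.0105,.0107],193.5)
for k in('s_p','t_p'): fit(k,np.array([.6354,.0661,.05]),np.array([.6582,-.0310,.05]))
# foot long edges: extremal lines of pale mask in scene, and front edge; measure corners by gradients
d=np.array([.9724,.2334,0]);n=np.array([-.2334,.9724,0])
p=ctrl.get_obs()['tool_pos'];f=np.array([p[0],p[1],.04])+.03*d
def edge(s,base,dirn,ts,name):
    im=cv2.GaussianBlur(s[0],(3,3),0)
    uv=proj(s,[base+t*dirn for t in ts]).astype(np.float32)
    v=cv2.remap(im,uv[None,:,0],uv[None,:,1],cv2.INTER_LINEAR)[0].astype(float)
    k=np.abs(v[8:]-v[:-8]).sum(1);i=k.argmax();return round(1e3*ts[i+4],1),int(k[i])
ts=np.arange(-.012,.012,.00025)
for nm,s in(('scene',a),('top',b)):
    print(nm,'front rel +75',[edge(s,f+.075*d+y*n,d,ts,'') for y in(-.018,-.01,0,.01,.018)])
    for sg in(1,-1): print(nm,'side',sg,[edge(s,f+x*d+sg*.025*n,n,ts,'') for x in(-.065,-.055,.02,.03,.065)])
E
```

```text
t 15.1 pos [ 0.528  -0.009   0.0118] th -166.51 turn [-0.007  0.011 -0.001] shift [-0.027 -0.038  0.022] F [ 2.5 -4.   3.5] open 0.0491 grip 63.5
s_p 29 P0 [0.6352 0.0661 0.05  ] P1 [ 0.6577 -0.0311  0.05  ] yaw 13.04 mid [0.6464 0.0175 0.05  ] rms 0.39
t_p 24 P0 [0.6345 0.0659 0.05  ] P1 [ 0.6585 -0.0309  0.05  ] yaw 13.94 mid [0.6465 0.0175 0.05  ] rms 0.43
scene front rel +75 [(np.float64(-0.7), 81), (np.float64(-1.0), 75), (np.float64(-0.2), 75), (np.float64(10.8), 39), (np.float64(-7.7), 27)]
scene side 1 [(np.float64(-0.7), 56), (np.float64(-1.5), 46), (np.float64(-0.2), 6), (np.float64(4.8), 6), (np.float64(-5.7), 53)]
scene side -1 [(np.float64(-1.0), 34), (np.float64(-1.5), 30), (np.float64(-8.2), 39), (np.float64(-7.7), 52), (np.float64(-6.7), 66)]
top front rel +75 [(np.float64(10.8), 19), (np.float64(7.0), 12), (np.float64(6.8), 16), (np.float64(-6.7), 23), (np.float64(-10.2), 13)]
top side 1 [(np.float64(-8.5), 8), (np.float64(-0.7), 31), (np.float64(5.8), 55), (np.float64(2.0), 62), (np.float64(-9.0), 33)]
top side -1 [(np.float64(1.0), 82), (np.float64(0.3), 59), (np.float64(-7.5), 4), (np.float64(-6.2), 4), (np.float64(-2.2), 5)]
```

Request:
play_rows --series '[[0, [0, -0.04, 0], [0, 0, 0]], [0, [-0.08, 0, 0], [0, 0, 0]], [0, [-0.08, 0, 0], [0, 0, 0]], [0, [-0.08, 0, 0], [0, 0, 0]], [0, [0, 0, 0], [0, 0, 0]], [0, [0, 0, 0], [0, 0, 0]]]'

```text
t: 15.85
tool_pos: [0.5379, -0.0077, 0.0118]
tool_rot: [0.369, -3.115, -0.001]
contact_force: [-7.3, -1.9, 13.4]
opening: 0.0488
grip_force: 64.9
```

Request:
play_rows --series '[[0, [-0.04, 0, 0], [0, 0, 0]], [0, [0, 0, 0], [0, 0, 0]]]'

```text
t: 16.1
tool_pos: [0.5395, -0.0073, 0.0118]
tool_rot: [0.369, -3.114, -0.001]
contact_force: [-8.7, -1.8, 14.5]
opening: 0.049
grip_force: 64.9
```

Request:
play_rows --series '[[0, [-0.04, 0, 0], [0, 0, 0]], [0, [0, 0, 0], [0, 0, 0]]]'

```text
t: 16.35
tool_pos: [0.5413, -0.0069, 0.0118]
tool_rot: [0.369, -3.114, -0.001]
contact_force: [-9.5, -1.6, 15.3]
opening: 0.049
grip_force: 65.0
```

Request:
play_rows --series '[[0, [-0.04, 0, 0], [0, 0, 0]], [0, [0, 0, 0], [0, 0, 0]]]'

```text
t: 16.6
tool_pos: [0.5429, -0.0065, 0.0118]
tool_rot: [0.369, -3.113, -0.001]
contact_force: [-10.6, -3.0, 16.8]
opening: 0.0488
grip_force: 65.2
```

Request:
play_rows --series '[[0, [-0.04, 0, 0], [0, 0, 0]], [0, [0, 0, 0], [0, 0, 0]]]'

```text
t: 16.85
tool_pos: [0.5445, -0.0061, 0.0118]
tool_rot: [0.369, -3.112, -0.001]
contact_force: [-12.3, -2.3, 17.2]
opening: 0.0489
grip_force: 65.3
```

Request:
play_rows --series '[[0, [0, 0, -0.03], [0, 0, 0]], [0, [0, 0, 0], [0, 0, 0]]]'

```text
t: 17.1
tool_pos: [0.5447, -0.0059, 0.0118]
tool_rot: [0.368, -3.114, -0.002]
contact_force: [-5.7, -2.6, 6.8]
opening: 0.049
grip_force: 64.0
```

```bash
python3 - <<'E'
from fit import *
shot('scene','s_q.png');shot('top','t_q.png'); plan([.5464,-.0063,.0118],193.5)
for k in('s_q','t_q'): fit(k,np.array([.6354,.0661,.05]),np.array([.6582,-.0310,.05]))
o=ctrl.get_obs();print(o['wrist_torque'],R.from_rotvec(o['tool_rot']).as_matrix()[:,2])
E
```

```text
t 17.2 pos [ 0.5446 -0.0059  0.0118] th -166.52 turn [ 0.012 -0.041 -0.002] shift [-0.032 -0.015  0.001] F [-5.8 -1.9  7. ] open 0.0489 grip 64.0
s_q 24 P0 [0.6391 0.067  0.05  ] P1 [ 0.6617 -0.0302  0.05  ] yaw 13.11 mid [0.6504 0.0184 0.05  ] rms 0.31
t_q few 0
[-0.49880817  0.32421325 -0.26570591] [-5.95204730e-03  3.05995749e-04 -9.99982240e-01]
```

Request:
play_rows --series '[[0, [0, 0, -0.012], [0, 0, 0]], [0, [-0.04, 0, 0], [0, 0, 0]], [0, [-0.04, 0, 0], [0, 0, 0]], [0, [-0.04, 0, 0], [0, 0, 0]], [0, [0, 0, 0], [0, 0, 0]], [0, [0, 0, 0], [0, 0, 0]]]'

```text
t: 17.95
tool_pos: [0.5494, -0.0047, 0.0118]
tool_rot: [0.368, -3.111, -0.002]
contact_force: [-10.1, -3.8, 7.9]
opening: 0.0496
grip_force: 64.1
```

```bash
python3 - <<'E'
from fit import *
shot('scene','s_r.png');plan([.5464,-.0063,.0118],193.5)
fit('s_r',np.array([.642,.068,.05]),np.array([.6648,-.029,.05]))
E
```

```text
t 18.0 pos [ 0.5494 -0.0047  0.0118] th -166.52 turn [ 0.016 -0.061 -0.002] shift [ 0.066 -0.017  0.001] F [-10.7  -3.3   6.7] open 0.0491 grip 64.1
s_r 22 P0 [0.6432 0.0683 0.05  ] P1 [ 0.6661 -0.0287  0.05  ] yaw 13.31 mid [0.6547 0.0198 0.05  ] rms 0.41
```

Request:
play_rows --series '[[0, [0, 0, -0.02], [0, 0, 0]], [0, [-0.04, 0, -0.003], [0, 0, 0]], [0, [-0.04, 0, -0.003], [0, 0, 0]], [0, [-0.04, 0, -0.003], [0, 0, 0]], [0, [-0.03, 0, -0.002], [0, 0, 0]], [0, [0, 0, 0], [0, 0, 0]], [0, [0, 0, 0], [0, 0, 0]]]'

```text
t: 18.88
tool_pos: [0.5552, -0.0033, 0.0122]
tool_rot: [0.367, -3.108, -0.002]
contact_force: [-10.3, -4.7, 5.2]
opening: 0.0491
grip_force: 63.7
```

```bash
python3 - <<'E'
from fit import *
shot('scene','s_t.png');shot('top','t_t.png');plan([.5464,-.0063,.0118],193.5)
fit('s_t',np.array([.650,.069,.05]),np.array([.6728,-.028,.05]))
fit('t_t',np.array([.650,.069,.05]),np.array([.6728,-.028,.05]))
E
```

```text
t 18.98 pos [ 0.5552 -0.0033  0.0122] th -166.52 turn [ 0.018 -0.084 -0.003] shift [ 0.186 -0.018  0.008] F [-11.7  -5.3   4.1] open 0.0492 grip 63.7
s_t 23 P0 [0.6505 0.0691 0.05  ] P1 [ 0.672  -0.0282  0.05  ] yaw 12.51 mid [0.6612 0.0205 0.05  ] rms 0.32
t_t few 0
```

The push tilts the tool by 0.7°, which could lift the foot's rear. I'll take that pitch out so the foot lies flat.

Request:
play_rows --series '[[0, [0, 0, 0], [0.01, -0.05, 0]], [0, [0, 0, 0], [0.01, -0.05, 0]], [0, [0, 0, 0], [0, 0, 0]], [0, [0, 0, 0], [0, 0, 0]]]'

```text
t: 19.48
tool_pos: [0.5553, -0.0032, 0.0118]
tool_rot: [-0.368, 3.117, 0.0]
contact_force: [-8.1, -4.8, 1.0]
opening: 0.049
grip_force: 63.3
```

```bash
python3 - <<'E'
from fit import *
shot('scene','s_u.png');plan([.5464,-.0063,.0118],193.5)
fit('s_u',np.array([.650,.069,.05]),np.array([.6728,-.028,.05]))
o=ctrl.get_obs();print(o['wrist_torque'])
E
```

```text
t 19.52 pos [ 0.5553 -0.0032  0.0118] th -166.53 turn [-0.001  0.018 -0.004] shift [ 0.188 -0.019  0.   ] F [-7.6 -4.1  0.9] open 0.0492 grip 63.3
s_u 23 P0 [0.6503 0.0691 0.05  ] P1 [ 0.6722 -0.0282  0.05  ] yaw 12.66 mid [0.6612 0.0205 0.05  ] rms 0.32
[-0.7491311   1.15405519 -0.3648539 ]
```

Request:
play_rows --series '[[0, [-0.02, 0, 0], [0, -0.01, 0]], [0, [-0.02, 0, 0], [0, 0, 0]], [0, [0, 0, 0.004], [0, 0, 0]], [0, [0, 0, 0], [0, 0, 0]], [0, [0, 0, 0], [0, 0, 0]]]'

```text
t: 20.15
tool_pos: [0.5559, -0.0031, 0.0118]
tool_rot: [0.369, -3.12, -0.0]
contact_force: [-14.1, -6.1, 7.8]
opening: 0.0489
grip_force: 64.1
```

```bash
python3 - <<'E'
from fit import *
shot('scene','s_v.png');plan([.5464,-.0063,.0118],193.5)
fit('s_v',np.array([.6515,.0695,.05]),np.array([.6743,-.0275,.05]))
Fs=[]
for _ in range(6): imaging.get_image('wrist'); Fs.append(ctrl.get_obs()['contact_force'])
F=np.mean(Fs,0);print(F,'along',F@[.9724,.2334,0])
# pin still upright/home: head top pixel by prediction vs pale mask
s=load('s_v');p=ctrl.get_obs()['tool_pos'];m=np.array([p[0],p[1],0])+.08*np.array([.9724,.2334,0])
u=proj(s,[m+[0,0,.05],m+[0,0,.1]]);print(u.round(1).tolist())
hsv=cv2.cvtColor(s[0],cv2.COLOR_BGR2HSV);x,y=u[1].astype(int)
k=cv2.inRange(hsv[y-15:y+30,x-15:x+16],(12,60,120),(30,200,255));print('\n'.join(''.join('#' if q else '.' for q in r) for r in k))
# bystanders moved? diff against start
for n,(cx,cy) in dict(glass=(317,170),bowl=(268,170),shaker=(452,263)).items():
    A=load('scene0')[0][cy-20:cy+20,cx-20:cx+20].astype(float);B=s[0][cy-20:cy+20,cx-20:cx+20];print(n,np.abs(A-B).mean().round(1))
E
```

```text
t 20.2 pos [ 0.5559 -0.0031  0.0118] th -166.52 turn [ 0.002 -0.002 -0.003] shift [ 0.199 -0.018 -0.   ] F [-14.1  -6.4   7.6] open 0.0491 grip 64.1
s_v 23 P0 [0.6495 0.069  0.05  ] P1 [ 0.6731 -0.0278  0.05  ] yaw 13.72 mid [0.6613 0.0206 0.05  ] rms 0.34
[-14.27683768  -6.5575956    8.03812782] along -15.413339773557004
[[343.0, 228.6], [343.8, 213.7]]
...............................
.............................#.
...............................
...............................
...............................
...............................
...............................
...............................
...............................
...............................
...............................
...............................
...............................
...............................
...............#####...........
..............####.............
...................#...........
...............######..........
...............######..........
...............#####...........
..................##...........
...............................
....................#..........
...............................
...............................
..................##...........
...................#...........
...................#...........
...............................
.....................##........
.....................#####.....
...................#########...
...................###########.
....................#########..
...............#...##########..
..................##########...
.................##########....
...............###########.....
...............##########......
................########.......
.................####..........
...................#...........
...............................
...............................
...............................
glass 52.3
bowl 39.1
shaker 10.4
```

Request:
play_rows --series '[[0, [0, 0, -0.012], [0, 0, 0]], [0, [0, 0, -0.006], [0, 0, 0]], [0, [0, 0, 0], [0, 0, 0]], [0, [0, 0, 0], [0, 0, 0]]]'

```text
t: 21.0
tool_pos: [0.5559, -0.0031, 0.0118]
tool_rot: [-0.368, 3.12, 0.0]
contact_force: [-11.0, -6.8, 0.6]
opening: 0.0492
grip_force: 63.4
```

```bash
python3 - <<'E'
from fit import *
shot('scene','s_x.png');t=shot('top','t_x.png');plan([.5464,-.0063,.0118],193.5)
fit('s_x',np.array([.6515,.0695,.05]),np.array([.6743,-.0275,.05]))
for n,(cx,cy) in dict(glass=(210,165),bowl=(168,215),shaker=(412,131)).items():
    A=load('top0')[0][cy-25:cy+25,cx-25:cx+25].astype(float);B=t[0][cy-25:cy+25,cx-25:cx+25];print(n,np.abs(A-B).mean().round(1))
o=ctrl.get_obs();print(o['contact_force']@[.9724,.2334,0])
E
```

```text
t 21.1 pos [ 0.5559 -0.003   0.0118] th -166.53 turn [ 0.001  0.003 -0.004] shift [ 0.199 -0.019  0.   ] F [-10.4  -5.9   1.5] open 0.0489 grip 63.4
s_x 22 P0 [0.6494 0.069  0.05  ] P1 [ 0.6732 -0.0278  0.05  ] yaw 13.79 mid [0.6613 0.0206 0.05  ] rms 0.4
glass 8.3
bowl 6.2
shaker 8.0
-11.471200902805583
```

```bash
python3 - <<'E'
from fit import *
shot('wrist','w_x.png')
for sh in (.0125,.015):
    A=np.array([.6354,.0661,.05])+sh*np.array([.9724,.2334,0]);B=np.array([.6582,-.0310,.05])+sh*np.array([.9724,.2334,0])
    print(proj(load('w_x'),[A,B]).round(0).tolist())
    for k in('w_x','s_x'):
        fit(k,A,B); fit(k,A,B,lo=.004,hi=.024); fit(k,A,B,lo=.076,hi=.096)
s=load('s_x');d=np.array([.9724,.2334,0]);n=np.array([-.2334,.9724,0]);p=np.array([.5559,-.0031,.1])
print(proj(s,[p+.08*d,p+.083*d,p+.08*d-.003*n]).round(2).tolist())
z=[.6464+.0155*.9724]
E
```

```text
[[423.0, 537.0], [216.0, 536.0]]
w_x few 0
w_x few 0
w_x few 0
s_x 22 P0 [0.6488 0.0693 0.05  ] P1 [ 0.6733 -0.0274  0.05  ] yaw 14.22 mid [0.661 0.021 0.05 ] rms 0.35
s_x few 0
s_x 39 P0 [0.6475 0.069  0.05  ] P1 [ 0.6734 -0.0274  0.05  ] yaw 15.08 mid [0.6604 0.0208 0.05  ] rms 0.4
[[422.0, 540.0], [217.0, 539.0]]
w_x few 0
w_x few 0
w_x few 0
s_x 22 P0 [0.649  0.0694 0.05  ] P1 [ 0.6732 -0.0274  0.05  ] yaw 13.99 mid [0.6611 0.021  0.05  ] rms 0.32
s_x few 0
s_x 35 P0 [0.6489 0.0693 0.05  ] P1 [ 0.6731 -0.0274  0.05  ] yaw 14.08 mid [0.661 0.021 0.05 ] rms 0.39
[[343.79, 213.7], [344.52, 212.95], [344.88, 214.25]]
```

Request:
play_rows --series '[[0, [-0.02, 0, -0.004], [0, 0, 0]], [0, [-0.01, 0, -0.002], [0, 0, 0]], [0, [0, 0, 0], [0, 0, 0]], [0, [0, 0, 0], [0, 0, 0]]]'

```text
t: 21.65
tool_pos: [0.557, -0.0028, 0.0118]
tool_rot: [0.368, -3.12, -0.0]
contact_force: [-10.4, -8.1, 0.4]
opening: 0.0491
grip_force: 63.3
```

```bash
python3 - <<'E'
from fit import *
shot('scene','s_y.png');plan([.5464,-.0063,.0118],193.5)
A=np.array([.6354,.0661,.05])+.015*np.array([.9724,.2334,0]);B=np.array([.6582,-.0310,.05])+.015*np.array([.9724,.2334,0])
fit('s_y',A,B)
o=ctrl.get_obs();print(o['contact_force']@[.9724,.2334,0])
E
```

```text
t 21.7 pos [ 0.557  -0.0027  0.0118] th -166.53 turn [ 0.001 -0.002 -0.004] shift [ 0.222 -0.02   0.001] F [-10.6  -6.4   0.9] open 0.0492 grip 63.3
s_y 24 P0 [0.6521 0.0701 0.05  ] P1 [ 0.6738 -0.0273  0.05  ] yaw 12.56 mid [0.663  0.0214 0.05  ] rms 0.35
-11.771940265891091
```

```bash
python3 -c "
from station import ctrl
print(ctrl.finish_job())"
```

```text
the job is handed in; nothing more can be done
None
```

I handed the job in at about 21.7 s, with the arm still holding the push: the pin is home in the foot and released, and the foot is flat and square against the pad. By camera and wrist force, the pad is pushed in about 16.5 mm (about 10 N), the foot is about 1 mm off centre, and the glass, shaker and bowl show no movement.

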